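Release the hidden catch of a heater box and open its cover

ROBOT

A 6-joint arm with a two-finger parallel gripper is mounted at the origin on the work surface. World frame = base frame: x ahead of the robot, y to its left, z up, the work surface at z = 0. Lengths are in m, angles in degrees, forces in N, time in s.
With the tool pointing down it reaches from about 0.35 to 0.975 m from the base axis. Payload 4.9 kg.
Tool frame: the origin (TCP) lies midway between the tips of the shut fingers; the grasp point (between the pads) lies 19 mm behind it; z points along the fingers, y is the line along which they close (so a half turn about z gives the same grasp; the last joint's range is limited). The gripper opens to 85 mm and grips with 20 to 120 N. Pads are 22 mm wide; open, the fingers measure 114 mm over their backs; the gripper's body (76 mm by 85 mm) begins 54 mm behind the grasp point. The pads swing forward as they close: fully open they stand 13 mm farther back than shut.
Start: joints at [-77.12, 3.019, 92.412, -0, 84.569, -6.818], TCP at [0.211, -0.588, 0.231] pointing down, gripper open.
Joint ranges: [-172.51, 172.51], [-57.92, 126.97], [3.15, 148.05], [-58.71, 238.71], [5.1, 150.11], [-179.66, 179.66]. Speed limits (degrees/s): [147.25, 147.25, 180, 180, 180, 180].

INTERFACE

Orientations are given as [roll, pitch, yaw] about the fixed x, y, z axes, in that order (R = Rz(yaw) Ry(pitch) Rx(roll)).
In Python, from workcell import ctrl gives the robot as it stands. The module is installed in compiled form; this text tells all that it offers. Calls block until the motion is done:
- ctrl.move_pose(position, orientation): joint-space move of the TCP to a pose.
- ctrl.move_linear(position, attitude=None, velocity=0.15, max_force=None): straight line of the TCP; attitude=None keeps the orientation; velocity is the mean speed in m/s. With max_force (N) it stops when the force on the tool has changed by that much, and returns True; else False.
- ctrl.move_j(angles): joint-space move.
- ctrl.grip(opening, squeeze=None): finger opening in m; squeeze is the grip in N (None keeps the last); returns when the fingers have stopped.
- ctrl.dwell(seconds).
- ctrl.ik(position, orientation): joint angles nearest the present ones, or None.
- ctrl.get_state(): the state.
- ctrl.grab_frame(name): name is "scene" or "top" or "wrist"; returns the picture (480x640x3 uint8, red, green, blue); there is no depth.
- ctrl.camera_params(name): a dict with "vfov" (degrees; the focal length in pixels is half the picture's height over the tangent of half this angle, whatever the lens; pixels are square), "cx", "cy" (the principal point, pixels), "D" ([k1, k2, p1, p2, k3] as OpenCV has them; the pictures are not rectified), "rvec" (rotation vector, rad) and "tvec" (3), from world to camera coordinates, as OpenCV has them. Camera axes: x right, y down, z forward; pixel columns grow to the right and rows downward; lengths in m; the calibration is good to about 2 mm. A picture is of the moment at which its call begins: read the wrist's pose just before it. camera_params takes no time and is no camera call; for the wrist camera it gives the pose at the moment of the call.
A pose or a line that the arm cannot do raises ctrl.PlanningError and nothing moves.
- ctrl.hand_in(): hands the job in; it is judged then, once.
The state is a dict: "t": time; "qpos": joint angles; "qd": joint speeds; "joint_efforts": joint torques, N m; "position": TCP position; "tool_rot": TCP orientation; "wrist_force": force on the tool from outside, world axes, zero at the start; "moment": the same for the moment, N m; "grip_width": finger opening in m; "finger_force": force on a finger pad.
Only numpy, scipy, OpenCV 4.12 (cv2) and the standard library are available. Lean on these libraries where they do the work, as an engineer would, in place of code of your own. Each camera call takes 0.05 s, during which the arm holds its last target. There are 200 camera calls.

TASK

Open the service cover of the black car heater box on the cart. It is held by a spring catch that sits out of sight in a finger recess somewhere along the box's front wall (the long side that faces the robot's right), below the cover's overhanging lip: find it by feel, press it in so that the cover pops up, then lift the cover by its lip until it stands open by itself, near its stop. The old plastic is brittle, so never push, rub or pry hard on the box or its cover, and leave the parts lying around where they are.

Things in the scene. Friction and masses are not known exactly. Their poses are not given: they have to be found in the camera images.
- heater_box: black plastic box fixed to the cart, 370 long (its y) x 220 deep (its x) x 125 high. Origin: centre of its underside, on the work surface; box x runs from the front wall (facing the robot's right side) to the back, box y along the wall towards the robot, z up. Brittle: cracks if fingers or arm press on any part of it, cover and catch included, with over 25 N
- wall_left (a point): point on the face of the front wall, box (-110, +120, 58) mm, always plain wall. The wall is smooth, upright and flat but for ONE recess: 76 wide (y), open from z = 38 to 102, 12 deep, its middle anywhere from box y = -45 to +45. Hidden from above by the cover's lip, its place is not measured: it must be felt
- wall_right (a point): point on the face of the front wall, box (-110, -120, 58) mm, always plain wall. To pass under the lip, lean the tool 35 to 45 degrees: fingers closed, side by side along y, tips pointing down and into the wall, their foremost corner at about z = 58; lightly pressed, they slide along the wall and drop into the recess; centre them there before pressing
- catch (a joint): how far the catch plate (72 wide, z = 39 to 99, the flat back of the recess) is pressed in (m), along box +x: 0 at rest, 0.007 at its stop. Spring: 3 N to start, 7 N at the stop, plus 1 to 3 N friction while it holds the cover. The cover comes free at about 0.004 and pops up; the plate springs back when let go
- cover (a joint): opening angle of the cover (rad): 0 shut, 1.4 at its stop. Once the catch is pressed, spring pins raise it to 0.06 or a little more (lip up by 13 mm or more). Stiff hinge: it stays where it is left and takes about 3 N at the lip to lift
- cover_hinge (a point): middle of the cover's hinge line (parallel to box y), box (95, 0, 125) mm; the cover swings up about it
- cover_edge (a point): middle of the lower front edge of the cover's lip; moves with the cover; shut, at box (-125, 0, 117) mm. The dark grey cover is 262 wide, 5 thick (underside 2 above the hinge line), reaches 15 past the front wall and ends in a skirt 10 high, 3 thick, whose lower edge this is. Lift it from below with the leaning fingertips
- blower: bystander: cream fan wheel, diameter 140, with a silver motor on top, 138 high in all, standing on the cart; origin: centre of its underside
- glove_carton: bystander: white and blue carton 240 x 120 x 75; origin: centre of its underside
- screwdriver: bystander: blue-handled screwdriver lying on the cart, about 200 long; origin near its middle
- end_cap: bystander: brown-red plastic cap, diameter 60, 22 high; origin: centre of its underside

How it is judged:
By the outcome, as a careful person would: the job done as asked, in the order asked, and still so for the second after the job is handed in, with the robot touching nothing.
It also fails if it takes over 72 s, if anything falls off the work surface, if the arm or the gripper's body presses on something with over 40 N, if the wrist force passes 120 N, or if a joint passes its speed limit or range.

## Working session

There is one attempt and no reset: what is moved stays moved. The work goes in short steps, each a Python script; the robot and the scene stay as the last script left them, time stands still between calls to the robot, and variables do not carry over. Pictures are saved under pics/ and viewed, at most 10 in all, crops included, and the job is handed in when it is done.

```bash
mkdir -p pics; python3 - <<'E'
from workcell import ctrl
import cv2
for n in("scene","top"):
    cv2.imwrite(f"pics/{n}0.png",ctrl.grab_frame(n)[:,:,::-1]); print(n,ctrl.camera_params(n))
print(ctrl.get_state())
E
```

```text
scene {'vfov': 46.503133026593154, 'cx': 317.31909730495613, 'cy': 239.19533727716097, 'D': array([-0.08725056,  0.        ,  0.        ,  0.        ,  0.        ]), 'rvec': array([ 0.99599684,  2.38931569, -1.13279665]), 'tvec': array([ 0.3814336 , -0.14893908,  1.612965  ])}
top {'vfov': 57.331287005109445, 'cx': 322.0491301385526, 'cy': 238.38642228699055, 'D': array([-0.07801715,  0.        ,  0.        ,  0.        ,  0.        ]), 'rvec': array([ 2.13776385, -2.17168051,  0.14339442]), 'tvec': array([0.01538116, 0.56323269, 1.15688384])}
{'t': 0.1, 'qpos': array([-7.71190415e+01,  3.05429757e+00,  9.24860128e+01, -6.13719824e-04,
        8.45696724e+01, -6.81582596e+00]), 'qd': array([ 0.06139395, -0.15071406, -0.14793045, -0.07329905,  0.01189115,
        0.07526689]), 'joint_efforts': array([ 8.85502177e-04, -3.94896555e+01, -3.71366966e+01, -1.31462184e-04,
        3.83619539e-03,  8.80274285e-06]), 'position': array([ 0.21054286, -0.58785206,  0.23015844]), 'tool_rot': array([-1.79890722e+02, -1.24460155e-02,  1.96968313e+01]), 'wrist_force': array([ 0.52880861, -0.04864587, -0.55260219]), 'moment': array([-0.00458102, -0.01848007,  0.04809499]), 'finger_force': 0.0, 'grip_width': 0.08558214895303982}
```

View pics/scene0.png

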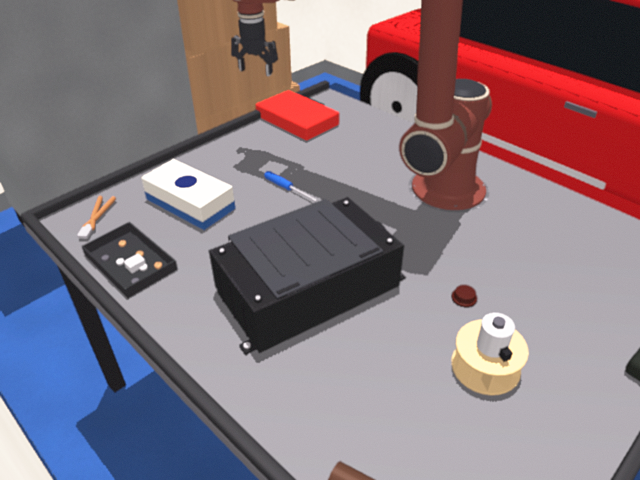

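View pics/top0.png

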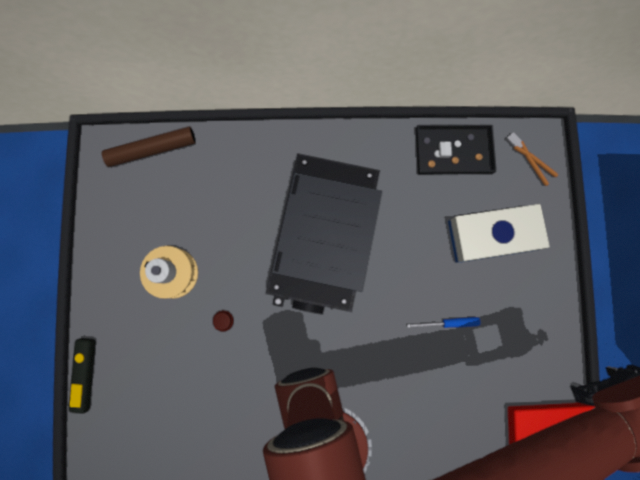

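The scene shows the box in mid-table, with the cover lip facing the carton. In the top view the box-top corners are at about (300,155), (380,168), (352,310) and (268,294). I'll zoom in for exact corners.

```bash
python3 - <<'E'
import cv2,numpy as np
a=cv2.imread("pics/top0.png")[145:325,250:400]
a=cv2.convertScaleAbs(cv2.resize(a,None,fx=3.2,fy=3.2,interpolation=cv2.INTER_CUBIC),alpha=2.5,beta=0)
cv2.imwrite("pics/topz.png",a)
b=cv2.imread("pics/scene0.png")[190:360,195:420]
b=cv2.convertScaleAbs(cv2.resize(b,None,fx=3.2,fy=3.2,interpolation=cv2.INTER_CUBIC),alpha=2.5,beta=0)
cv2.imwrite("pics/scenez.png",b)
E
```

```text
(no output)
```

View pics/topz.png

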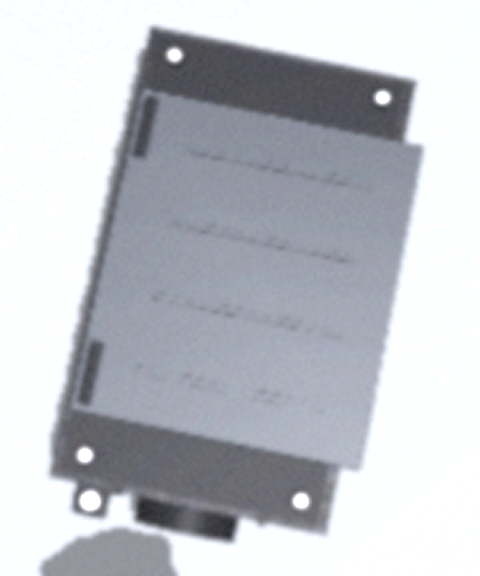

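View pics/scenez.png

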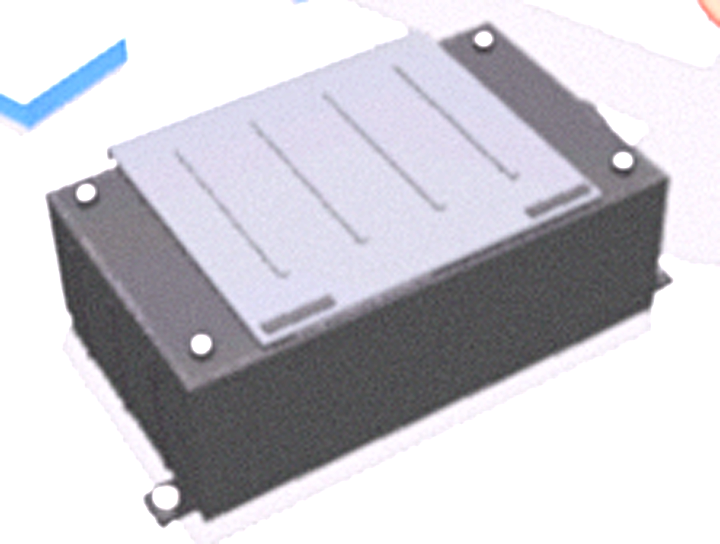

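The enlarged crops give the box-top corners. In topz they are (152,28), (415,82) and (327,533), with the cover's front corners at (422,147) and (357,468). In scenez they are (50,197), (190,388), (668,178) and (488,22).

```bash
cat > h.py <<'E'
from workcell import ctrl
import cv2,numpy as np,json
from scipy.spatial.transform import Rotation as Rt
def ray(name,px,z):
    p=ctrl.camera_params(name); f=240/np.tan(np.radians(p["vfov"]/2))
    K=np.array([[f,0,p["cx"]],[0,f,p["cy"]],[0,0,1.]])
    u=cv2.undistortPoints(np.array([[px]],float),K,p["D"])[0,0]
    R=cv2.Rodrigues(p["rvec"])[0]; c=-R.T@p["tvec"]; d=R.T@np.array([*u,1])
    return c+d*(z-c[2])/d[2]
try: BX,BY,BYAW=json.load(open("box.json"))   # BYAW = world angle (rad) of box x axis
except Exception: pass
def RB(): return Rt.from_euler('z',BYAW)
def b2w(p): return RB().apply(np.asarray(p)/1000.)+[BX,BY,0]
def w2b(p): return RB().inv().apply(np.asarray(p)-[BX,BY,0])*1000
def att(lean,flip=1):
    L=np.radians(lean); z=np.array([np.sin(L),0,-np.cos(L)]); y=np.array([0,flip,0.]); x=np.cross(y,z)
    return (RB()*Rt.from_matrix(np.c_[x,y,z])).as_euler('xyz',degrees=True)
def tcp(corner,lean):   # TCP (box mm) from foremost corner (box mm)
    L=np.radians(lean); return np.asarray(corner,float)-11*np.array([np.cos(L),0,np.sin(L)])
def corner(lean):
    L=np.radians(lean); return w2b(ctrl.get_state()["position"])+11*np.array([np.cos(L),0,np.sin(L)])
E
python3 - <<'E'
from h import *
from scipy.optimize import least_squares
T=lambda u,v:(250+u/3.2-.34,145+v/3.2-.34); S=lambda u,v:(195+u/3.2-.34,190+v/3.2-.34)
obs=[("top",T(152,28),(110,-185,125)),("top",T(415,82),(-110,-185,125)),("top",T(327,533),(-110,185,125)),
("top",T(422,147),(-125,-131,132)),("top",T(357,468),(-125,131,132)),
("scene",S(50,197),(-110,-185,125)),("scene",S(190,388),(110,-185,125)),("scene",S(668,178),(110,185,125)),("scene",S(488,22),(-110,185,125))]
W=np.array([ray(n,p,b[2]/1000)[:2] for n,p,b in obs]); B=np.array([b[:2] for _,_,b in obs])/1000
def res(q):
    c,s=np.cos(q[2]),np.sin(q[2]); return (B@np.array([[c,s],[-s,c]])+q[:2]-W)
r=least_squares(lambda q:res(q).ravel(),[.4,0,1.4])
print(r.x,np.degrees(r.x[2])); print((res(r.x)*1000).round(1)); json.dump(list(r.x),open("box.json","w"))
import h; h.BX,h.BY,h.BYAW=r.x
for f in(1,-1):
  for L in(40,45,50):
    for c in[(-150,120,58),(-150,-120,58),(-170,0,58),(-100,0,340),(50,0,340)]:
        q=ctrl.ik(b2w(tcp(c,L)),att(L,f)); print(f,L,c,b2w(tcp(c,L)).round(3),None if q is None else np.round(q))
print(ray("top",(450,220),.075),ray("top",(480,322),.02))
E
```

```text
[0.57266571 0.00375404 1.34782006] 77.22440116851445
[[ 2.6  2.4]
 [ 2.2 -0.7]
 [-1.4  1.3]
 [ 1.7 -0.7]
 [-1.5 -1.5]
 [-0.2 -6.2]
 [ 1.4  3.3]
 [-3.1  1.2]
 [-1.7  0.9]]
1 40 (-150, 120, 58) [ 0.421 -0.124  0.051] [-47.   1. 120.  32.  85. 135.]
1 40 (-150, -120, 58) [ 0.655 -0.177  0.051] [-36.  28.  88.  36.  84. 146.]
1 40 (-170, 0, 58) [ 0.533 -0.17   0.051] [-42.  16. 104.  34.  84. 140.]
1 40 (-100, 0, 340) [ 0.549 -0.102  0.333] [-36.  -4.  96.  37. 103. 161.]
1 40 (50, 0, 340) [0.582 0.044 0.333] [-21.  -7.  99.  40.  94. 172.]
1 45 (-150, 120, 58) [ 0.421 -0.124  0.05 ] [-49.   4. 119.  35.  88. 133.]
1 45 (-150, -120, 58) [ 0.655 -0.177  0.05 ] [-37.  29.  87.  40.  87. 144.]
1 45 (-170, 0, 58) [ 0.533 -0.17   0.05 ] [-43.  18. 103.  37.  87. 138.]
1 45 (-100, 0, 340) [ 0.549 -0.101  0.332] [-38.  -3.  97.  42. 105. 159.]
1 45 (50, 0, 340) [0.582 0.045 0.332] [-23.  -7. 100.  44.  95. 170.]
1 50 (-150, 120, 58) [ 0.421 -0.123  0.05 ] [-50.   7. 118.  38.  90. 130.]
1 50 (-150, -120, 58) [ 0.655 -0.176  0.05 ] [-38.  32.  87.  44.  89. 143.]
1 50 (-170, 0, 58) [ 0.534 -0.16
[... 693 characters left out ...]
 29.  87.  40.  87. -36.]
-1 45 (-170, 0, 58) [ 0.533 -0.17   0.05 ] [-43.  18. 103.  37.  87. -42.]
-1 45 (-100, 0, 340) [ 0.549 -0.101  0.332] [-38.  -3.  97.  42. 105. -21.]
-1 45 (50, 0, 340) [0.582 0.045 0.332] [-23.  -7. 100.  44.  95. -10.]
-1 50 (-150, 120, 58) [ 0.421 -0.123  0.05 ] [-50.   7. 118.  38.  90. -50.]
-1 50 (-150, -120, 58) [ 0.655 -0.176  0.05 ] [-38.  32.  87.  44.  89. -37.]
-1 50 (-170, 0, 58) [ 0.534 -0.169  0.05 ] [-45.  20. 102.  41.  90. -44.]
-1 50 (-100, 0, 340) [ 0.549 -0.101  0.332] [-39.  -2.  97.  46. 106. -22.]
-1 50 (50, 0, 340) [0.582 0.046 0.332] [-25.  -6. 101.  49.  96. -12.]
[ 0.60247409 -0.33515963  0.075     ] [ 0.32892042 -0.42059344  0.02      ]
```

```bash
cat >> h.py <<'E'
def go(c,lean=40,v=.15,f=None): return ctrl.move_linear(b2w(tcp(c,lean)),att(lean,-1),velocity=v,max_force=f)
def poke(y,to=-94,z=58,f=3,v=.02,x0=-125):
    go((x0,y,z),v=.1); s0=ctrl.get_state()["wrist_force"]
    hit=go((to,y,z),v=v,f=f); s=ctrl.get_state(); c=corner(40)
    print("poke",y,hit,c.round(1),"F(box)",RB().inv().apply(s["wrist_force"]-s0).round(1),"t",round(s["t"],1),flush=True)
    return hit,c
E
python3 - <<'E'
from h import *
ctrl.grip(0.0,20)
ctrl.move_pose(b2w(tcp((-220,120,200),40)),att(40,-1)); print(ctrl.get_state()["t"],ctrl.get_state()["grip_width"])
go((-165,120,70)); 
hit,c=poke(120,x0=-130)
go((-125,120,58),v=.1)
if hit: poke(-120); go((-125,-120,58),v=.1)
E
```

```text
2.4583 -1.9931146692523264e-05
poke 120 True [-108.1  120.    57.8] F(box) [-3.6  0.2  1.6] t 5.2
poke -120 True [-108.3 -120.    57.8] F(box) [-1.8  0.6  1.5] t 9.0
```

```bash
python3 - <<'E'
from h import *
found=None
for y in(30,0,-30):
    go((-118,y,58),v=.15)
    hit,c=poke(y,to=-101,x0=-118)
    if not hit: found=y; break
    go((-118,y,58),v=.1)
if found is not None:
    e=[]
    for d in(70,-70):
        hit=go((-101,found+d,58),v=.03,f=3); c=corner(40); e.append(c[1]); print(hit,c.round(1),ctrl.get_state()["t"])
    print("centre",sum(e)/2,"width+29",e[0]-e[1]+29)
E
```

```text
poke 30 False [-101.1   30.    58. ] F(box) [-0.4 -0.6 -0. ] t 11.7
True [-101.2   40.6   58. ] 12.4833
True [-100.8  -11.5   57.2] 14.1667
centre 14.551718561558456 width+29 81.19549192350092
```

```bash
python3 - <<'E'
from h import *
Y=14.5
go((-101,Y,58),v=.05); s0=ctrl.get_state()["wrist_force"]
for x in(-94.5,-92.5,-91,-90,-89):
    hit=go((x,Y,58),v=.01,f=12); s=ctrl.get_state()
    F=RB().inv().apply(s["wrist_force"]-s0); print(x,hit,corner(40).round(1),F.round(1),round(s["t"],2))
    if hit or F[0]<-12: break
go((-112,Y,58),v=.05); go((-150,Y,58),v=.1)
cv2.imwrite("pics/scene1.png",cv2.convertScaleAbs(cv2.resize(ctrl.grab_frame("scene")[160:360,195:435,::-1],None,fx=3,fy=3),alpha=2))
print(ctrl.get_state()["t"])
E
```

```text
-94.5 False [-95.6  14.3  58. ] [-6.2  1.2  1.9] 15.63
-92.5 False [-93.7  14.3  58. ] [-5.6  1.5  0.9] 15.98
-91 False [-92.1  14.3  58. ] [-6.2  1.9  1.5] 16.28
-90 False [-91.2  14.3  57.9] [-6.1  1.5  1. ] 16.53
-89 False [-90.3  14.3  57.9] [-7.1  2.2 -0. ] 16.78
17.975
```

View pics/scene1.png

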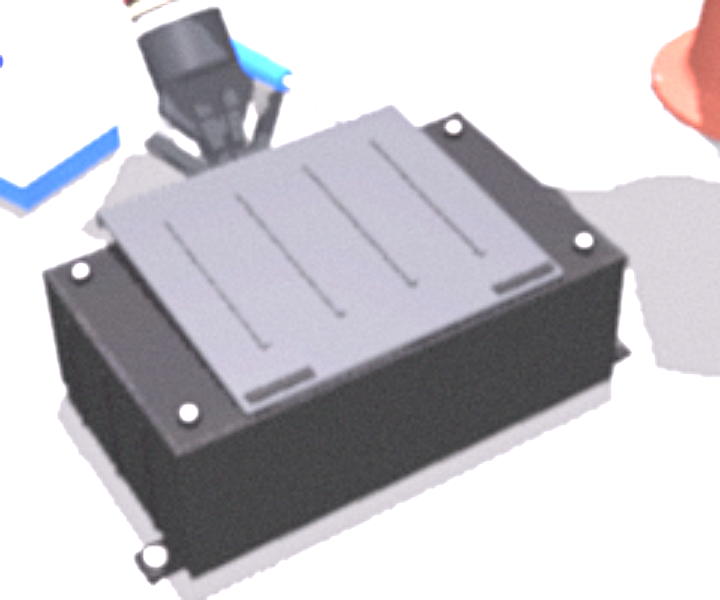

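The catch has released: the lip corner rose about 5 px, to (103,218) in the crop, and the cover stands slightly proud. Next I'll lift it by the lip along an arc.

```bash
cat >> h.py <<'E'
def arc(p,y=0,r=210,h=-18):
    return np.array([96.8-r*np.cos(p)+h*np.sin(p),y,125+r*np.sin(p)+h*np.cos(p)])
E
python3 - <<'E'
from h import *
go((-150,0,85),45); go((-130,0,98),45); go(arc(0.0),45,v=.05,f=5)
s0=ctrl.get_state()["wrist_force"]
for p in np.arange(.05,1.47,.1):
    hit=go(arc(p),45,v=.08,f=10); s=ctrl.get_state()
    F=RB().inv().apply(s["wrist_force"]-s0); print(round(p,2),hit,(corner(45)-arc(p)).round(1),F.round(1),round(s["t"],2))
    if hit or np.linalg.norm(F)>14: break
cv2.imwrite("pics/scene2.png",ctrl.grab_frame("scene")[:,:,::-1])
E
```

```text
0.05 False [-0.5 -0.6  0.9] [-0.8 -0.8  0.6] 19.45
0.15 False [-0.1 -0.5  1. ] [-0.4 -0.1 -0.5] 19.87
0.25 False [ 0.1 -0.4  1.1] [-0.6 -0.3  0.6] 20.28
0.35 False [ 0.2 -0.4  1. ] [-1.2 -0.7 -0.1] 20.7
0.45 False [ 0.2 -0.3  1. ] [-0.9  0.1  0.6] 21.12
0.55 False [ 0.3 -0.2  1. ] [-0.3  0.1  0.1] 21.53
0.65 False [ 0.4 -0.2  0.9] [-0.8 -0.1 -0.2] 21.95
0.75 False [ 0.5 -0.2  0.9] [-0.6 -0.6  0.1] 22.37
0.85 False [ 0.5 -0.2  0.9] [-0.1 -0.8  0.1] 22.78
0.95 False [ 0.6 -0.1  0.8] [ 0.5 -0.2  0.8] 23.2
1.05 False [ 0.6 -0.1  0.8] [-0.9  0.1 -0.5] 23.62
1.15 False [0.7 0.  0.7] [-1.8 -0.1  0.1] 24.03
1.25 False [0.7 0.  0.7] [-1.1 -0.5 -0.2] 24.45
1.35 False [0.8 0.1 0.6] [-1.4 -0.9  0.1] 24.87
1.45 False [0.8 0.2 0.5] [-1.1 -0.1  0.9] 25.28
```

View pics/scene2.png

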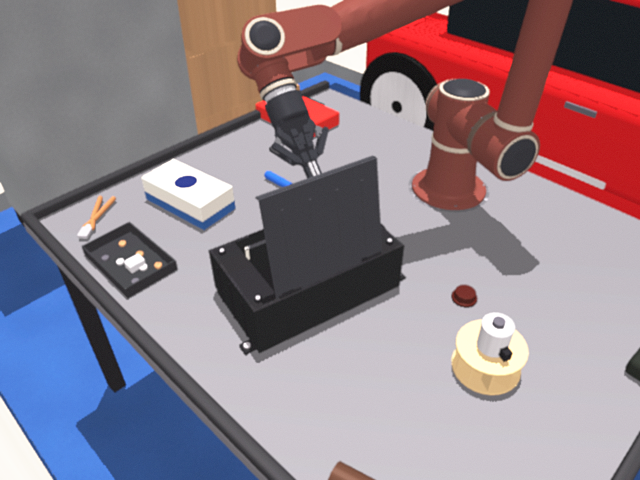

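The cover stands nearly upright with the fingers behind its lip. I'll nudge it lightly toward the stop, then retreat and check.

```bash
python3 - <<'E'
from h import *
s0=ctrl.get_state()["wrist_force"]
for p in(1.48,1.51):
    hit=go(arc(p),45,v=.03,f=5); s=ctrl.get_state()
    print(p,hit,(corner(45)-arc(p)).round(1),RB().inv().apply(s["wrist_force"]-s0).round(1),s["t"])
    if hit: break
c=corner(45); go(c+[-30,0,-6],45,v=.05); go(c+[-150,0,0],45)
ctrl.dwell(.5)
im=ctrl.grab_frame("scene"); cv2.imwrite("pics/scene3.png",cv2.convertScaleAbs(cv2.resize(im[130:350,180:430,::-1],None,fx=2.6,fy=2.6),alpha=2))
print(ctrl.get_state()["wrist_force"],ctrl.get_state()["t"])
for th in(1.25,1.3,1.35,1.4):  # predicted pixels of lip top corners in the crop
    P=[b2w([96.8-220*np.cos(th)+7*np.sin(th),y,125+220*np.sin(th)+7*np.cos(th)]) for y in(-131,131)]
    q=ctrl.camera_params("scene"); f=240/np.tan(np.radians(q["vfov"]/2))
    u=cv2.projectPoints(np.array(P),q["rvec"],q["tvec"],np.array([[f,0,q["cx"]],[0,f,q["cy"]],[0,0,1]]),q["D"])[0][:,0]
    print(th,((u-[180,130])*2.6).round(0).tolist())
E
```

```text
1.48 True [-3.3  0.1 -1.4] [-0.8 -0.1 -0.3] 25.55
[ 0.06976056  0.37973461 -0.01310138] 27.8083
1.25 [[187.0, 168.0], [491.0, 61.0]]
1.3 [[194.0, 172.0], [499.0, 64.0]]
1.35 [[201.0, 177.0], [508.0, 68.0]]
1.4 [[208.0, 182.0], [516.0, 72.0]]
```

View pics/scene3.png

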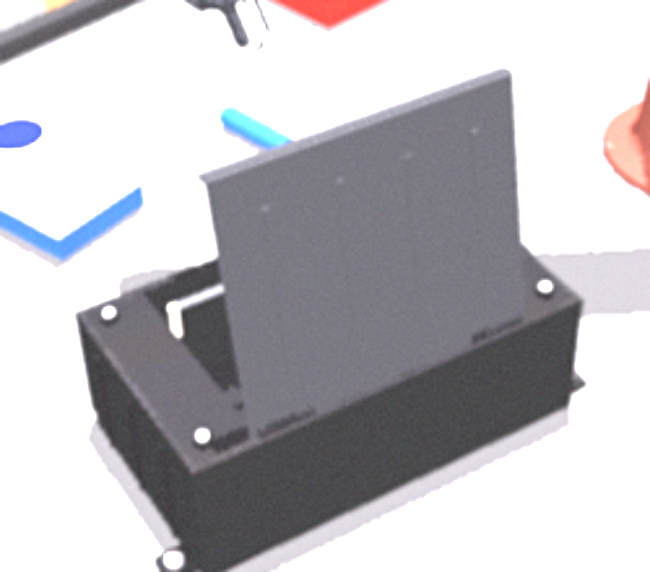

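The cover stands open by itself. Its lip corners are at (210,180) and (508,73) in the crop, which matches about 1.37 rad. The fingers are clear, and the parts I can see are where they were.

```bash
python3 -c "
from workcell import ctrl
print(ctrl.hand_in())"
```

```text
the job is handed in; nothing more can be done
None
```

I handed the job in at about 28 s: the catch was found by feel and pressed (about 7 N), and the cover now stands open by itself at about 1.37 rad (stop at 1.4), with the robot clear and the box touched only lightly.

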